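# Ready the label printer after a roll change

## Task

A fresh roll has been dropped into the bakery's label printer and its cover still stands open: with the fingertips, push the cover down until its latch catches and it stays shut by itself, then switch the printer on by pressing down the raised front end of its red rocker, then press the green feed key fully down and keep it down, so that the printer can measure the new labels; the program finishes while still holding that key down. Do these in that order, each only after the one before is done. Lift nothing, do not press the orange pause key, and leave the other things on the worktop where they are.

Things in the scene. Friction and masses are not known exactly. Their poses are not given: they have to be found in the camera images.
- label_printer: Light grey desktop label printer, fixed, 230 mm deep (x), 180 wide (y), 145 high when shut. Origin: centre of its underside; +x points to its back, +y to the left as seen by the robot, z up; yaw up to 0.35 rad either way. Front deck: x -115 to -47 mm, dark top at z = 115, with the red rocker (y = +58), orange pause key (y = 0) and green feed key (y = -58), all at x = -83.
- cover (a joint): Angle of the light grey cover (rad): 0 = shut, 1.15 = fully open; starts 0.70 to 1.0. Reaches 145 mm forward from its hinge. A spring lifts it when let go unlatched; friction holds it at its start. Over the last 15 mm a shaft under its front edge pushes two sprung hooks aside, which snap over it at the bottom: up to about 8 N, then a hard stop. Latched it reads below 0.025 on its own.
- cover_press (a point): The place to push: on top of the cover, middle of its width, on the ribs 20 mm behind the front edge. It moves with the cover, 130 mm from the hinge axis (125 mm forward and 37 mm above it in the cover's own frame); with the cover shut it is at printer x = -25, y = 0, z = 145 mm.
- cover_hinge (a point): Point on the cover's hinge axis, middle of its width: printer x = +100, y = 0, z = 108 mm.
- rocker (a joint): Angle of the red mains rocker (rad): 0 = off (front end up), 0.44 = on (front end down). Over-centre: it snaps to the nearer end, past 0.22 it goes on by itself. About 4 to 6 N near its front end move it. 41 mm long (along the printer's x), 24 mm wide, pivot 8 mm above the deck.
- rocker_front (a point): Top of the rocker's front end (white bar mark), 16 mm in front of its pivot: about 16 mm above the deck when off, 9 mm above it when on.
- feed_key (a joint): Travel of the green feed key (m): 0 = up, 0.005 = fully down. It springs back; about 2 N starts it, 6 N takes it fully down.
- feed_top (a point): Centre of the top of the green square feed key (26 x 26 mm, white arrow head), 8 mm above the deck when up.
- pause_key (a joint): Travel of the round orange pause key (m): 0 = up, 0.003 = fully down. Not to be pressed.
- pause_top (a point): Centre of the top of the round orange pause key (18 mm across, two white bars), 5 mm above the deck.
- latch (a joint): Travel (m) of the slide that carries the hooks and the two blue release tabs, which stand out 6 mm from the printer's sides at x = -62, z = 96 mm: 0 = hooks catch, 0.008 = drawn to the front, cover released. It gives about 5 mm by itself as the cover snaps in. Drawing a tab would open the cover again.
- order_pad: Order pad, 145 x 100 x 12 mm, lying loose. Origin: centre of its underside.
- marker: Black marker pen, 136 mm long, 18 mm thick, lying loose.
- tape_roll: Roll of beige tape, 91 mm across, 24 mm high, lying flat.
- tea_glass: Waisted tea glass, 62 mm across, 83 mm high, standing.
- blue_tray: Blue plastic tray with slips, 98 x 138 x 35 mm.
- dough_scraper: Dough scraper with wooden grip, 100 x 145 x 24 mm, lying loose.
- table_spoon: Metal table spoon, 188 x 38 x 15 mm, lying loose.

How it is judged:
By the outcome, as a careful person would: the job done as asked, in the order asked, and still so for the second after the job is handed in, while the arm keeps its last pose, push and grip.
It also fails if it takes over 48 s, if anything falls off the work surface, if the arm or the gripper's body presses on something with over 40 N, if the wrist force passes 120 N, or if a joint passes its speed limit or range.

## Robot

A 6-joint arm with a two-finger parallel gripper is mounted at the origin on a cart in front of the work surface, level with it; the furniture and walls round the work are solid. World frame = base frame: x ahead of the robot, y to its left, z up, the work surface at z = 0. Lengths are in mm, angles in rad, forces in N, time in s.
With the tool pointing down it reaches from about 350 to 875 mm from the base axis. Payload 4.2 kg.
Tool frame: the origin (TCP) lies midway between the tips of the shut fingers; the grasp point (between the pads) lies 19 mm behind it; z points along the fingers, y is the line along which they close (so a half turn about z gives the same grasp; the last joint's range is limited). The gripper opens to 85 mm and grips with 20 to 120 N. Pads are 22 mm wide; open, the fingers measure 114 mm over their backs; the gripper's body (76 mm by 85 mm) begins 54 mm behind the grasp point. The pads swing forward as they close: fully open they stand 13 mm farther back than shut.
Start: joints at [1.567, 0.385, 0.008, 0, -1.194, -0.259], TCP at [162.334, 603.529, 210.312] pointing down, gripper open.
Joint ranges: [-3.14, 3.14], [-1.21, 2.06], [-1.07, 1.41], [-3.16, 2.05], [-2.99, -0.16], [-3.1, 3.1]. Speed limits (rad/s): [2.79, 2.79, 3.14, 3.14, 3.14, 3.14].

## Interface

Orientations are given as a unit quaternion [x, y, z, w].
In Python, from bench import * gives the robot as it stands.
- The arm moves only by the tool drive_tool, never from a script. Its argument "plan" is a list that holds one entry, the list of rows, each a list of 5 numbers: the closure, from -1 (fully open) to 1 (shut), then the shift along the world's x, y, z in mm, then the turn about the world's z in degrees. A call has 1 to 20 rows; each row shifts and turns the commanded pose from where the row before left it; what a row does not reach is not made up. A row lasts 1/12 s, in which the tool goes at most 41.7 mm and 7.16 degrees, less where a joint would pass 70% of its speed; a pose out of reach is approached as far as the arm can. A call is refused whole if a number of a shift passes 41.7 or a number of a turn 7.16, either way. A call with a gripper value outside its range is refused whole. The fingers move at their own pace and stop on an object; the grip force is fixed at half the most. Time passes only in rows, so rows that do not move let the fingers close. It gives the time, the measured TCP pose, the force, the opening and the grip force at its end, in the units of the state.
- read_state(): the state, without advancing time (a new reading comes with each control period).
- get_image(name): name is "scene" or "top"; returns (picture, depth): 420x560x3 uint8, red, green, blue; 420x560 float32, mm along the optical axis (not along the pixel's ray), 0 where there is no reading.
- camera_model(name): a dict with "fx", "fy", "cx", "cy" (pixels), "R" (3x3) and "t" (3): a world point X has camera coordinates R X + t. Camera axes: x right, y down, z forward; pixel columns grow to the right and rows downward; lengths in mm; the calibration is good to about 2 mm. A picture is of the moment at which its call begins. camera_model takes no time and is no camera call.
- job_done(): hands the job in; it is judged then, once.
The state is a dict: "clock": time; "joints": joint angles; "joint_vel": joint speeds; "joint_efforts": joint torques, N m; "position": TCP position; "ee_rot": TCP orientation; "contact_force": force on the tool from outside, world axes, zero at the start; "wrist_torque": the same for the moment, N m; "gripper_width": finger opening in mm; "grasp_force": force on a finger pad.
Only numpy, scipy, OpenCV 4.12 (cv2) and the standard library are available. Lean on these libraries where they do the work, as an engineer would, in place of code of your own. Each camera call takes 0.05 s, during which the arm holds its last target. There are 200 camera calls.

## Working session

There is one attempt and no reset: what is moved stays moved. The work goes in short steps, Python scripts to look and compute and a tool call to move; the robot and the scene stay as the last step left them, time stands still between calls to the robot, and variables do not carry over. Pictures are saved under pics/ and viewed, at most 10 in all, crops included, and the job is handed in when it is done.

Besides the shell and the picture viewer there is one more tool, called after "Call:" as a command line: name --argument value ..., lists and objects as JSON in quotes. drive_tool: Moves the arm, as the interface text tells. Its arguments: {"type":"object","properties":{"plan":{"type":"array"}},"required":["plan"]}

```bash
mkdir -p pics; python3 - <<'E'
from bench import *
import cv2,numpy as np
for n in("scene","top"):
    im,d=get_image(n); np.savez(f"{n}0.npz",im=im,d=d)
    cv2.imwrite(f"pics/{n}0.png",im[:,:,::-1])
    print(n,camera_model(n))
print(read_state())
E
```

```text
scene {'fx': 420.56851753195116, 'fy': 420.56851753195116, 'cx': 280.64577244484155, 'cy': 212.3019884518642, 'R': array([[ 0.71838478, -0.69557763, -0.00975041],
       [-0.51356255, -0.52084308, -0.68189148],
       [ 0.46923003,  0.49486791, -0.73138836]]), 't': array([-441.50441988,  339.91257674, 1163.84275622])}
top {'fx': 454.5274466299905, 'fy': 454.5274466299905, 'cx': 277.87330928243097, 'cy': 201.93936799684172, 'R': array([[-0.10000122, -0.99497821, -0.00425761],
       [-0.97411692,  0.09877457, -0.20332192],
       [ 0.20272142, -0.01618503, -0.97910269]]), 't': array([  -4.52956118,  609.30858983, 1372.12850182])}
{'clock': 0.1, 'joints': array([ 1.56660180e+00,  3.85477718e-01,  6.75462676e-03, -4.34769979e-04,
       -1.19401620e+00, -2.58612068e-01]), 'joint_vel': array([-0.00031076, -0.00264055,  0.00439362,  0.00088023,  0.0024117 ,
       -0.00041902]), 'joint_efforts': array([-4.11833407e-04, -3.93316305e+01,  1.88930136e+01,  4.19791639e+00,
       -2.55044659e-03,  5.14011703e-06]), 'position': array([162.20183545, 602.99368775, 209.32915206]), 'ee_rot': array([ 9.91368006e-01, -1.31104892e-01, -7.71775349e-05,  9.89269295e-04]), 'contact_force': array([ 0.45572499,  0.03068521, -0.77800364]), 'wrist_torque': array([-0.02300887,  0.02796143,  0.00379675]), 'grasp_force': 0.0, 'gripper_width': 85.48154186447896}
```

View pics/scene0.png

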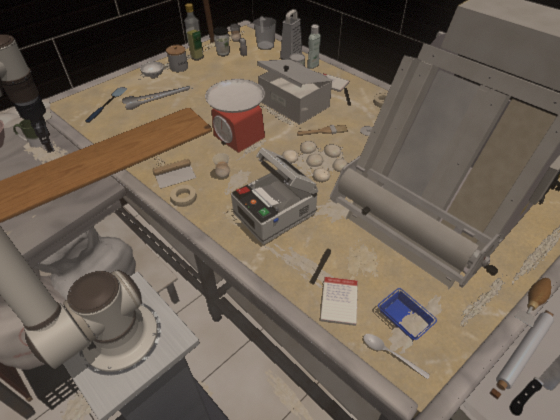

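View pics/top0.png

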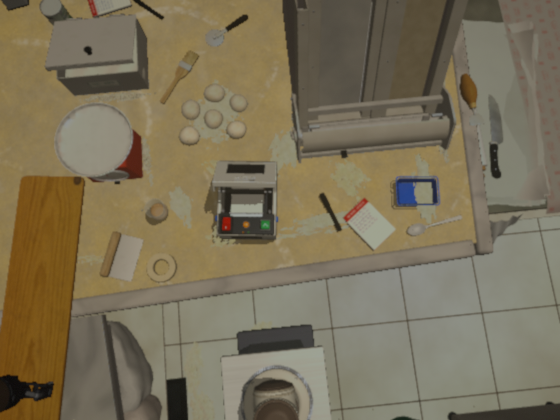

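The scene view shows the printer at about (275,205). In the top view its keys are red (227,224), orange (246,225) and green (265,225), and the cover is at about (245,175). The scale, at top view (95,140), lies near my route. Next I measure.

```bash
cat > h.py <<'E'
import numpy as np,cv2
from bench import camera_model
def ray(n,p):
    c=camera_model(n); R=np.array(c["R"]);t=np.array(c["t"])
    return -R.T@t, R.T@np.array([(p[0]-c["cx"])/c["fx"],(p[1]-c["cy"])/c["fy"],1.])
def plane(n,p,z):
    o,d=ray(n,p); return o+d*(z-o[2])/d[2]
def cloud(n,D):
    c=camera_model(n); v,u=np.indices(D.shape)
    P=np.stack([(u-c["cx"])/c["fx"]*D,(v-c["cy"])/c["fy"]*D,D],-1)
    return (P-np.array(c["t"]))@np.array(c["R"])
def tri(p,q):
    A=np.zeros((3,3));b=np.zeros(3)
    for n,x in(("scene",p),("top",q)):
        o,d=ray(n,x);d/=np.linalg.norm(d);M=np.eye(3)-np.outer(d,d);A+=M;b+=M@o
    return np.linalg.solve(A,b)
def blobs(im,roi):
    h=cv2.cvtColor(im,cv2.COLOR_RGB2HSV);x0,y0,x1,y1=roi;out={}
    for k,(a,b) in dict(red=(-5,6),orange=(7,18),green=(55,90)).items():
        H=h[...,0].astype(int);H=np.where(H>170,H-180,H)
        m=((H>=a)&(H<=b)&(h[...,1]>150)&(h[...,2]>70)).astype(np.uint8)
        w=np.zeros_like(m);w[y0:y1,x0:x1]=m[y0:y1,x0:x1]
        n,l,s,c=cv2.connectedComponentsWithStats(w)
        if n>1: i=1+s[1:,4].argmax();out[k]=(c[i],s[i])
    return out
E
python3 - <<'E'
from h import *
np.set_printoptions(precision=1,suppress=True)
S=np.load("scene0.npz");T=np.load("top0.npz")
bs=blobs(S["im"],(225,170,325,245));bt=blobs(T["im"],(205,200,290,250))
for k,z in(("red",127),("orange",120),("green",123)):
    print(k,bs.get(k),bt.get(k))
    if k in bt:print(plane("top",bt[k][0],z))
    if k in bs:print(plane("scene",bs[k][0],z))
    if k in bs and k in bt:print("tri",tri(bs[k][0],bt[k][0]))
C=cloud("top",T["d"])
for p in[(246,168),(225,168),(268,168),(246,182),(246,210),(220,234),(270,234),(90,130),(100,50),(30,250)]:print(p,C[p[1],p[0]])
im=np.hstack([cv2.resize(T["im"][150:250,200:300],(400,400),interpolation=2),cv2.resize(S["im"][145:245,225:325],(400,400),interpolation=2)])
cv2.imwrite("pics/crop.png",im[:,:,::-1])
E
```

```text
red (array([243. , 190.1]), array([236, 187,  14,   7,  55], dtype=int32)) (array([226.1, 223.4]), array([222, 217,   9,  14, 117], dtype=int32))
[543.1  95.7 127. ]
[537.5  95.  127. ]
tri [541.8  97.2 123.2]
orange (array([252.9, 201.6]), array([251, 200,   5,   4,  14], dtype=int32)) (array([245.4, 224.3]), array([243, 222,   6,   6,  28], dtype=int32))
[535.6  39.  120. ]
[530.2  38.5 120. ]
tri [534.3  40.3 116.5]
green None (array([262.3, 222.2]), array([262, 221,   2,   4,   6], dtype=int32))
[536.4 -12.2 123. ]
(246, 168) [689.6  18.8 189.1]
(225, 168) [697.   80.2 185.1]
(268, 168) [684.9 -45.1 182.8]
(246, 182) [636.2  20.2 233. ]
(246, 210) [579.4  33.6 117.4]
(220, 234) [515.2 117.8 112.5]
(270, 234) [499.8 -31.6 114.5]
(90, 130) [851.8 469.1 193. ]
(100, 50) [1116.2  437.8  183.2]
(30, 250) [536.9 729.9  31.1]
```

View pics/crop.png

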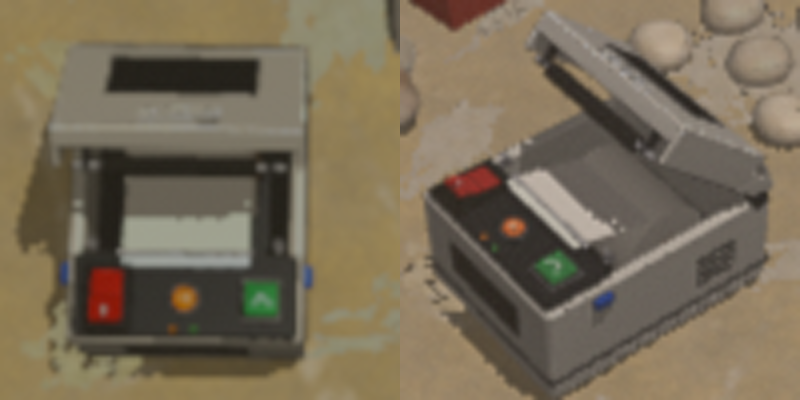

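The crop shows the green key centred at about top (265.5,224.5) and scene (263.8,211.5), with the white bar at the front of the red rocker. The cover's front edge is at about top row 183.

```bash
sed -i 's/green=(55,90)/green=(50,95)/; s/h\[...,1\]>150)&(h\[...,2\]>70)/h[...,1]>(100 if k=="green" else 150))\&(h[...,2]>50)/' h.py
python3 - <<'E'
from h import *
np.set_printoptions(precision=1,suppress=True)
S=np.load("scene0.npz");T=np.load("top0.npz")
bs=blobs(S["im"],(225,170,325,245));bt=blobs(T["im"],(205,200,290,250))
def bc(s):return np.array([s[0]+(s[2]-1)/2,s[1]+(s[3]-1)/2])
W={}
for k,z in(("red",127),("orange",120),("green",123)):
    a,b=bc(bs[k][1]),bc(bt[k][1]);W[k]=tri(a,b)
    print(k,a,b,plane("top",b,z),plane("scene",a,z),W[k])
    W[k]=(plane("top",b,z)+plane("scene",a,z))/2
v=W["red"]-W["green"];print(np.linalg.norm(v[:2]))
yaw=np.arctan2(-v[0],v[1])
C=cloud("top",T["d"]).reshape(-1,3)
R=lambda y:np.array([[np.cos(y),-np.sin(y)],[np.sin(y),np.cos(y)]])
c=(W["red"]+W["green"]+W["orange"])[:2]/3
o=c-R(yaw)@[-83,0]
print("yaw",yaw,"o",o)
for cl in(C,cloud("scene",S["d"]).reshape(-1,3)):
    q=(cl[:,:2]-o)@R(yaw)
    m=(abs(q[:,1])<130)&(abs(q[:,0])<160)&(cl[:,2]>40)
    Q=np.c_[q,cl[:,2]][m]
    d=Q[(Q[:,2]>108)&(Q[:,2]<122)&(Q[:,0]<-50)]
    print("deck x",np.percentile(d[:,0],[1,99]),"y",np.percentile(d[:,1],[1,99]),"z",np.median(d[:,2]))
    t=Q[(Q[:,2]>150)&(abs(Q[:,1])<60)]
    for x in range(-40,130,15):
        s=t[abs(t[:,0]-x)<8]
        if len(s):print(x,len(s),np.percentile(s[:,2],[10,50,90]),np.percentile(s[:,1],[0,100]))
for n,P in dict(front=(-99,58,131),feed=(-83,-58,123),pause=(-83,0,120),press=(-25,0,145),hinge=(100,0,108)).items():
    print(n,o+R(yaw)@P[:2],P[2])
p=C.reshape(420,560,3)
print("max z route",np.nanmax(p[60:270,30:300,2][T["d"][60:270,30:300]>0]))
E
```

```text
red [242.5 190. ] [226.  223.5] [542.7  95.9 127. ] [536.8  96.6 127. ] [540.8  97.5 124.5]
orange [253.  201.5] [245.5 224.5] [535.   38.7 120. ] [530.6  38.6 120. ] [533.8  39.8 117.4]
green [264.  211.5] [265.  224.5] [528.6 -19.5 123. ] [524.2 -20.5 123. ] [527.8 -18.6 119.4]
117.04432684804998
yaw -0.11409357367241278 o [615.4  28.9]
deck x [-109.3  -51.2] y [-84.9  88.1] z 116.38051188004489
-10 49 [202.5 205.9 211.3] [-53.3  54.9]
5 216 [206.  210.5 222.7] [-59.5  59.1]
20 270 [223.  230.2 235.4] [-59.5  58.5]
35 180 [219.1 225.9 231.5] [-59.1  59.3]
50 172 [205.5 211.2 217.6] [-58.5  59.5]
65 166 [190.5 197.  204.2] [-60.   59.6]
80 156 [177.7 183.3 189.7] [-59.9  59.8]
95 145 [162.4 169.2 175.2] [-59.2  59.3]
110 36 [152.8 158.6 160.8] [-52.5  58.4]
deck x [-116.7  -50.8] y [-87.4  83.6] z 115.49108739935164
-10 122 [201.7 208.1 211.4] [-58.1  55. ]
5 155 [208.7 224.4 229.9] [-59.3  58. ]
20 100 [227.1 230.8 234.1] [-58.4  58.4]
35 41 [211.5 218.7 223.8] [-57.4  59.4]
50 42 [197.8 203.4 207.6] [-55.5  58.8]
65 42 [183.3 191.6 196.6] [-57.2  59.9]
80 40 [170.6 176.1 181.9] [-58.6  58.7]
95 16 [160.6 164.5 166.6] [-59.6  53.1]
front [523.7  97.7] 131
feed [526.4 -19.3] 123
pause [533.   38.3] 120
press [590.6  31.7] 145
hinge [714.8  17.5] 108
max z route 405.89271041775964
```

Call:
drive_tool --plan '[[[1, 0, 0, 35, 0], [1, 0, 0, 35, 0], [1, 10, -12, 20, 0], [1, 22, -27, 0, 1], [1, 22, -27, 0, 1], [1, 22, -27, 0, 1], [1, 22, -27, 0, 1], [1, 22, -27, 0, 1], [1, 22, -27, 0, 1], [1, 22, -27, 0, 1], [1, 22, -27, 0, 1.5], [1, 22, -27, 0, 0], [1, 22, -27, 0, 0], [1, 22, -27, 0, 0], [1, 22, -27, 0, 0], [1, 22, -27, 0, 0], [1, 22, -27, 0, 0], [1, 22, -27, 0, 0], [1, 22, -27, 0, 0], [1, 0, 0, 0, 0]]]'

```text
clock: 1.77
position: [526.6, 155.6, 299.3]
ee_rot: [0.998, -0.06, -0.001, 0.001]
contact_force: [0.4, 0.4, -0.0]
gripper_width: -0.1
grasp_force: 0.0
```

Call:
drive_tool --plan '[[[1, 25.5, -26, 0, 0], [1, 25.5, -26, 0, 0], [1, 25.5, -26, 0, 0], [1, 25.5, -26, 0, 0], [1, 25.5, -26, 0, 0], [1, 0, 0, -25, 0], [1, 0, 0, -20, 0], [1, 0, 0, -9, 0], [1, 0, 0, 0, 0]]]'

```text
clock: 2.52
position: [650.2, 29.4, 242.9]
ee_rot: [0.998, -0.057, -0.003, 0.001]
contact_force: [-0.2, -0.0, -0.3]
gripper_width: 0.1
grasp_force: 0.0
```

```bash
python3 - <<'E'
from bench import *
import cv2,numpy as np
a,_=get_image("scene");b,_=get_image("top")
im=np.hstack([cv2.resize(b[130:250,190:310],(400,400),interpolation=2),cv2.resize(a[115:235,215:335],(400,400),interpolation=2)])
cv2.imwrite("pics/c1.png",im[:,:,::-1]);s=read_state();print(s["position"],s["contact_force"])
E
```

```text
[652.00569557  29.82725726 246.96465753] [0.13192459 0.34570038 0.32689877]
```

View pics/c1.png

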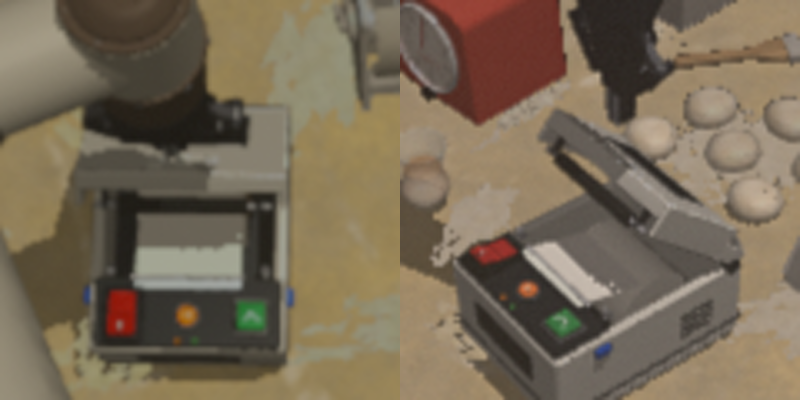

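The fingertips are above the cover's front part, near its middle (top crop (175,150)). The tip is at scene crop (620,118), just over the edge. I now push along the cover's arc.

Call:
drive_tool --plan '[[[1, 1, -2.5, -8, 0], [1, 1, -2.5, -8, 0], [1, -8, 1, -7.5, 0], [1, -8.6, 1, -7.5, 0], [1, -7, 0.8, -7.8, 0], [1, -7, 0.8, -7.8, 0], [1, -6, 0.7, -8.7, 0], [1, -6, 0.7, -8.7, 0], [1, 0, 0, 0, 0]]]'

```text
clock: 3.37
position: [607.6, 29.6, 183.3]
ee_rot: [0.998, -0.057, -0.002, 0.0]
contact_force: [-5.2, 0.6, 7.0]
gripper_width: -0.0
grasp_force: 3.1
```

Call:
drive_tool --plan '[[[1, -4.8, 0.5, -9.4, 0], [1, -4.8, 0.5, -9.4, 0], [1, -2, 0.2, -4, 0], [1, -2, 0.2, -4, 0], [1, -1.5, 0.2, -4, 0], [1, -1, 0.1, -4, 0], [1, 0, 0, -2, 0], [1, 0, 0, -2, 0], [1, 0, 0, 0, 0], [1, 0, 0, 0, 0]]]'

```text
clock: 4.2
position: [595.4, 31.1, 143.1]
ee_rot: [0.998, -0.057, 0.0, 0.0]
contact_force: [-0.7, 0.2, 0.5]
gripper_width: 0.2
grasp_force: 0.8
```

Call:
drive_tool --plan '[[[1, 0, 0, -1.5, 0], [1, 0, 0, -1.5, 0], [1, 0, 0, 0, 0], [1, 0, 0, 0, 0]]]'

```text
clock: 4.53
position: [595.2, 31.2, 140.3]
ee_rot: [0.998, -0.057, 0.0, -0.0]
contact_force: [-0.3, -0.1, 2.3]
gripper_width: -0.0
grasp_force: 1.0
```

```bash
python3 - <<'E'
from bench import *
import cv2,numpy as np
a,_=get_image("scene");b,_=get_image("top")
im=np.hstack([cv2.resize(b[150:250,190:290],(400,400),interpolation=2),cv2.resize(a[145:245,225:325],(400,400),interpolation=2)])
cv2.imwrite("pics/c2.png",im[:,:,::-1]);s=read_state();print(s["position"],s["contact_force"])
E
```

```text
[595.25741023  31.20271126 140.33990718] [-1.38494246  0.06914705  1.39572553]
```

View pics/c2.png

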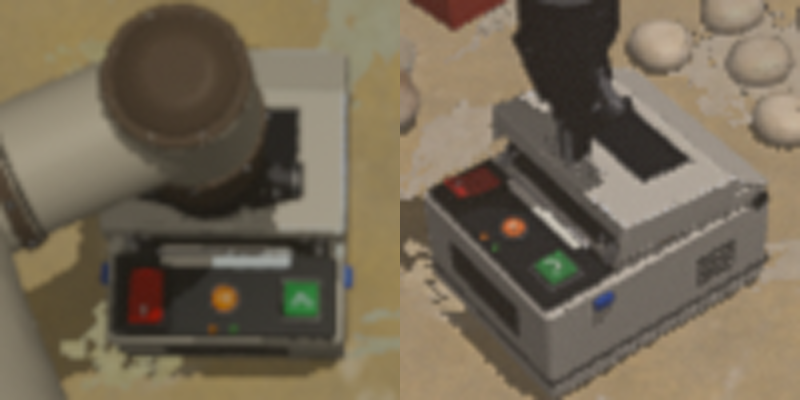

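The cover's front edge is still visibly above the deck, by roughly 10–15 mm (scene crop (600,190)), so it hasn't latched. I'll measure the actual cover angle and the tool position.

```bash
python3 - <<'E'
from h import *
from bench import *
np.set_printoptions(precision=1,suppress=True)
y=-0.114;R=np.array([[np.cos(y),-np.sin(y)],[np.sin(y),np.cos(y)]]);o=np.array([615.4,28.9])
p=read_state()["position"]
for n in("scene","top"):
    im,d=get_image(n);c=camera_model(n);X=c["R"]@p+c["t"];print(n,c["fx"]*X[0]/X[2]+c["cx"],c["fy"]*X[1]/X[2]+c["cy"],X[2])
    cl=cloud(n,d).reshape(-1,3);q=np.c_[(cl[:,:2]-o)@R,cl[:,2]]
    m=(q[:,1]<-50)&(q[:,1]>-75)&(q[:,2]>130)
    for x in range(-45,110,15):
        s=q[m&(abs(q[:,0]-x)<8)]
        if len(s):print(x,len(s),np.percentile(s[:,2],[10,50,90]))
    if n=="scene":big=cv2.resize(im[165:215,235:305],(784,560),interpolation=2);cv2.imwrite("pics/c3.png",big[:,:,::-1])
E
```

```text
scene 269.18431834851845 188.1905414356906 1355.953652420022
-45 45 [131.1 152.6 162.4]
-30 59 [159.7 164.8 255.9]
-15 40 [157.2 162.4 255.5]
0 25 [155.5 158.  160.3]
15 28 [153.3 155.3 157.8]
30 26 [152.3 154.1 156. ]
45 29 [150.1 151.6 153.7]
60 24 [147.9 149.6 153. ]
75 16 [140.5 144.7 148.7]
90 11 [132.  135.  139.6]
top 245.76874865866253 203.28331321301437 1354.8877353094597
-45 3 [132.8 133.1 153.2]
-30 63 [154.  162.7 255. ]
-15 67 [158.9 163.9 258. ]
0 33 [157.4 160.3 231.6]
15 31 [154.1 157.2 162.1]
30 44 [152.2 156.2 159.3]
45 44 [151.7 153.7 156.6]
60 43 [149.2 151.9 155. ]
75 38 [145.1 148.3 152.4]
90 34 [134.9 140.7 145. ]
105 20 [131.  133.1 134.8]
```

View pics/c3.png

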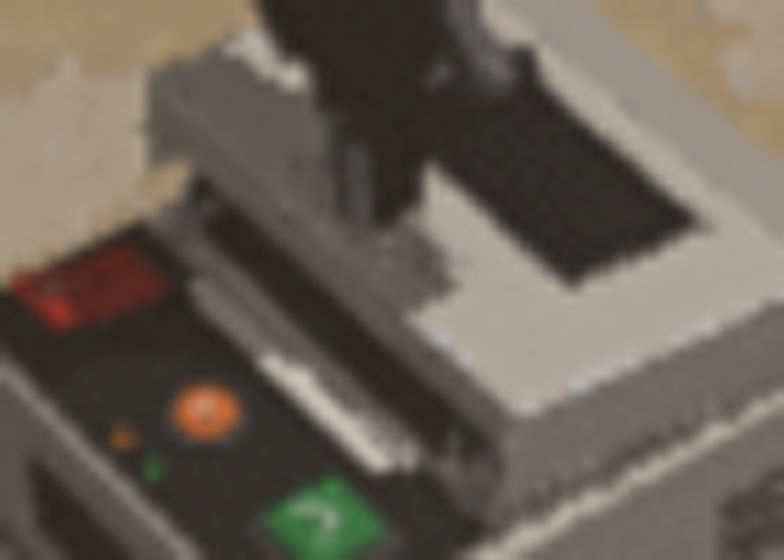

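```bash
python3 - <<'E'
from h import *
from bench import *
np.set_printoptions(precision=1,suppress=True)
c=camera_model("scene")
for p in([652,29.8,246.5],[595.3,31.2,140.3],[595.3,31.2,165]):
    X=c["R"]@np.array(p)+c["t"];print(c["fx"]*X[0]/X[2]+c["cx"],c["fy"]*X[1]/X[2]+c["cy"])
im,d=get_image("scene");C=cloud("scene",d)
for v in range(172,196,2):print(v,C[v,266:272:2].ravel(),im[v,268])
s=read_state();print(s["position"],s["contact_force"],s["wrist_torque"],s["joint_efforts"],s["gripper_width"],s["grasp_force"])
E
```

```text
281.8552526649352 154.73033500000543
269.1949176360448 188.19348607653131
268.9645996590837 182.57360314070667
172 [573.8  18.4 231.2 584.3  21.1 223.  596.4  25.6 212.5] [47 41 37]
174 [ 580.    26.   214.3  -54.4 -706.  1078.7  587.4   15.8  216.2] [45 39 34]
176 [577.4  23.5 209.4 582.8  20.3 208.  578.1   5.7 220.4] [45 40 35]
178 [579.3  26.1 198.2 584.1  22.1 197.7 579.9   8.  209.5] [46 41 37]
180 [583.8  31.7 183.2 586.2  25.  186.  589.2  18.9 188.1] [51 45 41]
182 [580.2  28.  179.5 586.3  25.5 177.1 588.   18.  181. ] [51 46 42]
184 [578.2  26.2 173.4 584.1  23.4 171.4 590.9  21.5 168.2] [56 52 48]
186 [577.6  25.9 165.4 583.7  23.3 163.1 590.9  22.  159.1] [97 91 84]
188 [573.3  21.4 162.7 577.2  16.3 163.5 582.   12.3 162.9] [99 93 86]
190 [571.   19.2 156.9 570.7   9.3 163.9 576.4   6.3 162.1] [97 90 83]
192 [569.4  17.8 150.2 569.1   7.9 157.3 571.1   0.7 160.9] [90 85 78]
194 [575.2  25.  132.3 570.3   9.7 146.3 569.4  -0.8 154.3] [82 77 70]
[595.2  31.2 140.3] [-1.7  0.1  1.3] [-0.1  0.4 -0. ] [  0.1 -37.   17.2   3.7   0.3  -0. ] 0.08463291999127337 0.8023832109756768
```

The visible fingertip sits on the cover at z≈163, so the real tip is about 22 mm above the reported TCP. The cover angle is about 0.17 rad, so I keep pushing in steps and watch the force.

Call:
drive_tool --plan '[[[1, -1.5, 0.2, -4, 0], [1, -1.5, 0.2, -4, 0], [1, -1, 0.1, -3, 0], [1, 0, 0, -2, 0], [1, 0, 0, 0, 0]]]'

```text
clock: 5.2
position: [590.9, 31.7, 127.8]
ee_rot: [0.998, -0.057, -0.0, 0.0]
contact_force: [-2.4, -0.3, 4.7]
gripper_width: 0.2
grasp_force: 2.2
```

Call:
drive_tool --plan '[[[1, 0, 0, -2, 0], [1, 0, 0, -2, 0], [1, 0, 0, -2, 0], [1, 0, 0, -1, 0], [1, 0, 0, 0, 0]]]'

```text
clock: 5.62
position: [590.5, 31.7, 123.9]
ee_rot: [0.998, -0.057, 0.0, 0.0]
contact_force: [-9.6, 1.4, 20.3]
gripper_width: 0.1
grasp_force: 9.8
```

Call:
drive_tool --plan '[[[1, 0, 0, -1.5, 0], [1, 0, 0, 0, 0], [1, 0, 0, 8, 0], [1, 0, 0, 20, 0], [1, 0, 0, 20, 0], [1, 0, 0, 0, 0]]]'

```text
clock: 6.12
position: [594.2, 32.2, 170.8]
ee_rot: [0.998, -0.057, 0.004, -0.001]
contact_force: [0.9, 0.4, 0.9]
gripper_width: -0.2
grasp_force: 0.0
```

```bash
python3 - <<'E'
from h import *
from bench import *
np.set_printoptions(precision=1,suppress=True)
y=-0.114;R=np.array([[np.cos(y),-np.sin(y)],[np.sin(y),np.cos(y)]]);o=np.array([615.4,28.9])
I=[]
for n in("scene","top"):
    im,d=get_image(n);I.append(im)
    cl=cloud(n,d).reshape(-1,3);q=np.c_[(cl[:,:2]-o)@R,cl[:,2]]
    m=(q[:,1]<-50)&(q[:,1]>-75)&(q[:,2]>130)
    for x in range(-45,80,15):
        s=q[m&(abs(q[:,0]-x)<8)]
        if len(s):print(x,len(s),np.percentile(s[:,2],[10,50,90]))
im=np.hstack([cv2.resize(I[1][150:250,190:290],(400,400),interpolation=2),cv2.resize(I[0][145:245,225:325],(400,400),interpolation=2)])
cv2.imwrite("pics/c4.png",im[:,:,::-1]);print(read_state()["position"],read_state()["contact_force"])
E
```

```text
-45 34 [136.2 145.3 276.8]
-30 54 [146.1 150.7 286.1]
-15 40 [144.2 147.5 286.1]
0 29 [143.7 145.6 148.6]
15 27 [142.8 144.9 148.5]
30 25 [143.4 145.7 148.2]
45 28 [142.6 146.3 148.4]
60 28 [142.2 144.8 146.9]
75 14 [136.8 140.3 142.1]
-45 14 [140.8 144.3 147.9]
-30 62 [144.9 149.2 284.7]
-15 63 [145.5 149.2 286.7]
0 39 [143.8 147.1 152.7]
15 36 [143.8 147.3 150.1]
30 48 [144.1 147.3 150.4]
45 44 [144.2 146.6 150.4]
60 43 [143.7 146.1 148.5]
75 35 [142.4 144.3 147.9]
[591.7  32.  167. ] [-0.2 -0.  -0.4]
```

View pics/c4.png

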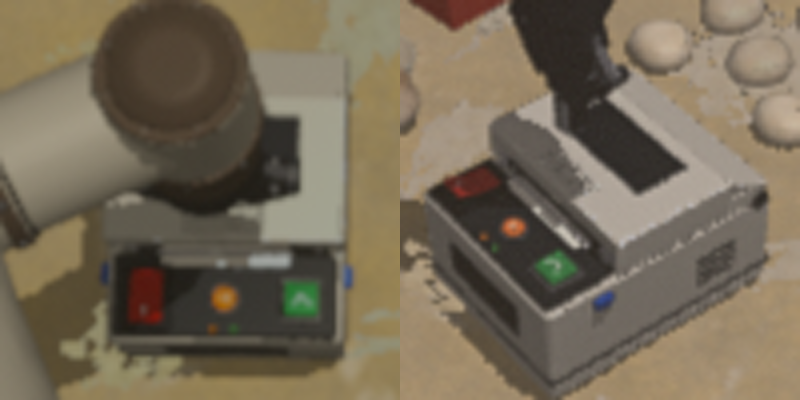

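The cover now lies flat: depth gives about 146 mm along its length, and the front edge is down at scene crop (560,200). It needed more than 20 N at the stop. I move over the rocker and check the cover again from there.

Call:
drive_tool --plan '[[[1, -23.7, 22, 0, 0], [1, -23.7, 22, 0, 0], [1, -23.7, 22, 0, 0], [1, 0, 0, -15, 0], [1, 0, 0, -15, 0], [1, 0, 0, -10, 0], [1, 0, 0, -5, 0], [1, 0, 0, 0, 0], [1, 0, 0, 0, 0]]]'

```text
clock: 6.97
position: [520.3, 97.4, 121.6]
ee_rot: [0.998, -0.057, -0.0, 0.0]
contact_force: [0.5, 0.1, -0.2]
gripper_width: 0.0
grasp_force: 0.0
```

```bash
python3 - <<'E'
from h import *
from bench import *
np.set_printoptions(precision=1,suppress=True)
y=-0.114;R=np.array([[np.cos(y),-np.sin(y)],[np.sin(y),np.cos(y)]]);o=np.array([615.4,28.9])
I=[]
for n in("scene","top"):
    im,d=get_image(n);I.append(im)
    cl=cloud(n,d).reshape(-1,3);q=np.c_[(cl[:,:2]-o)@R,cl[:,2]]
    m=(abs(q[:,1]+25)<50)&(abs(q[:,2]-148)<8)
    for x in range(-45,80,15):
        s=q[m&(abs(q[:,0]-x)<8)]
        if len(s):print(x,len(s),np.percentile(s[:,2],[10,50,90]))
im=np.hstack([cv2.resize(I[1][150:250,190:290],(400,400),interpolation=2),cv2.resize(I[0][145:245,225:325],(400,400),interpolation=2)])
cv2.imwrite("pics/c5.png",im[:,:,::-1]);p=read_state()["position"];print(p,read_state()["contact_force"],(p[:2]-o)@R)
E
```

```text
-45 97 [142.6 146.3 149.4]
-30 109 [144.  146.4 148.9]
-15 106 [144.  146.3 148.5]
0 113 [144.  146.7 149.1]
15 107 [144.5 146.3 148.7]
30 108 [144.  146.4 148.8]
45 106 [143.6 145.9 148.1]
60 98 [142.6 144.9 146.9]
75 28 [140.2 142.1 145. ]
-45 56 [140.8 145.2 150.2]
-30 171 [144.5 147.5 150.6]
-15 169 [143.6 146.8 150.7]
0 176 [144.2 147.2 150.9]
15 180 [144.  147.3 151.3]
30 181 [144.6 147.8 150.8]
45 174 [144.4 147.8 151. ]
60 171 [144.1 147.1 150.4]
75 140 [141.1 144.9 148.7]
[520.7  97.7 122.4] [-0.4 -0.   0.5] [-101.9   57.6]
```

View pics/c5.png

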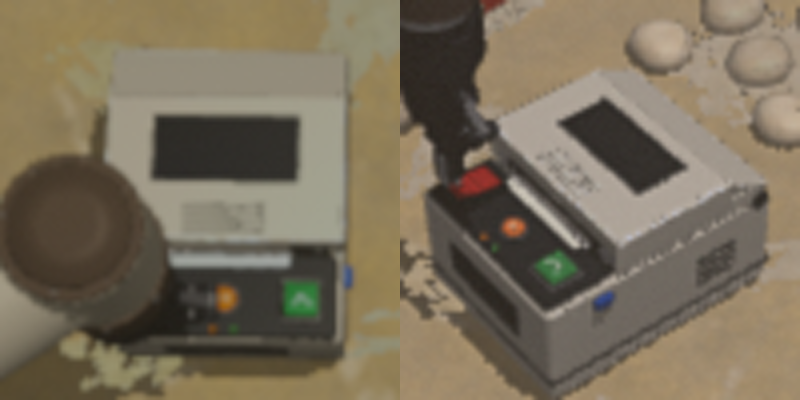

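The cover is level (146–147 mm everywhere) and staying shut, so it is latched. The fingertip is over the front end of the red rocker, at scene crop (450,180). Now I press it.

Call:
drive_tool --plan '[[[1, 0, 0, -6, 0], [1, 0, 0, -4, 0], [1, 0, 0, -3, 0], [1, 0, 0, -2, 0], [1, 0, 0, -2, 0], [1, 0, 0, 0, 0]]]'

```text
clock: 7.57
position: [519.8, 97.6, 104.5]
ee_rot: [0.998, -0.057, -0.0, 0.0]
contact_force: [0.2, -0.4, 1.0]
gripper_width: 0.2
grasp_force: 0.0
```

Call:
drive_tool --plan '[[[1, 0, 0, -2, 0], [1, 0, 0, -2, 0], [1, 0, 0, 0, 0]]]'

```text
clock: 7.82
position: [520.6, 97.8, 103.2]
ee_rot: [0.998, -0.057, 0.001, 0.0]
contact_force: [-5.5, -0.3, 12.7]
gripper_width: 0.3
grasp_force: 6.7
```

Call:
drive_tool --plan '[[[1, 0, 0, 10, 0], [1, 0, 0, 22, 0], [1, 0, 0, 0, 0], [1, 1.5, -29, 0, 0], [1, 1.5, -29, 0, 0], [1, 1.5, -29, 0, 0], [1, 1.5, -30, 0, 0], [1, 0, 0, -10, 0], [1, 0, 0, -6, 0], [1, 0, 0, 0, 0], [1, 0, 0, 0, 0]]]'

```text
clock: 8.73
position: [525.9, -18.8, 116.4]
ee_rot: [0.998, -0.057, -0.001, 0.0]
contact_force: [0.4, 0.3, 0.2]
gripper_width: 0.2
grasp_force: 0.0
```

```bash
python3 - <<'E'
from h import *
from bench import *
I=[get_image(n)[0] for n in("scene","top")]
im=np.hstack([cv2.resize(I[1][190:250,205:265],(400,400),interpolation=2),cv2.resize(I[0][165:225,220:280],(400,400),interpolation=2)])
cv2.imwrite("pics/c6.png",im[:,:,::-1])
o=np.array([615.4,28.9]);y=-.114;R=np.array([[np.cos(y),-np.sin(y)],[np.sin(y),np.cos(y)]])
p=read_state()["position"];print(p,read_state()["contact_force"],(p[:2]-o)@R)
E
```

```text
[526.37027262 -18.39312286 117.12699943] [0.45074705 0.08698282 0.22379475] [-83.07209269 -57.11356445]
```

View pics/c6.png

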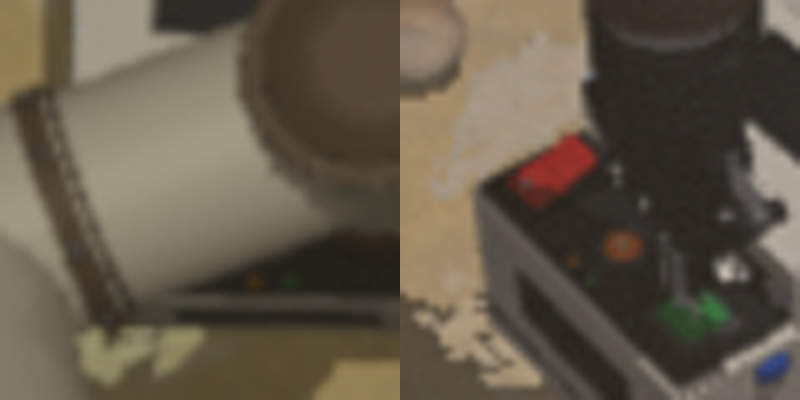

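The rocker has tilted: its rear end is now raised and lit, the front end is low and dark (right half, (550,170)), so it is on. The fingertip is right over the green key at (690,300). Now I press the feed key.

Call:
drive_tool --plan '[[[1, 0, 0, -6, 0], [1, 0, 0, -5, 0], [1, 0, 0, -3, 0], [1, 0, 0, -2, 0], [1, 0, 0, -2, 0], [1, 0, 0, -2, 0], [1, 0, 0, 0, 0]]]'

```text
clock: 9.42
position: [525.7, -19.0, 97.3]
ee_rot: [0.998, -0.057, -0.0, -0.0]
contact_force: [-2.3, 3.7, 4.4]
gripper_width: 0.0
grasp_force: 2.8
```

Call:
drive_tool --plan '[[[1, 0, 0, -2, 0], [1, 0, 0, -1.5, 0], [1, 0, 0, 0, 0], [1, 0, 0, 0, 0]]]'

```text
clock: 9.75
position: [525.9, -19.0, 96.8]
ee_rot: [0.998, -0.057, 0.0, 0.0]
contact_force: [-9.2, 4.3, 19.9]
gripper_width: -0.5
grasp_force: 10.5
```

The key has hit its hard stop: 20 N, with only 0.5 mm of further travel. I do a last numeric check of the cover and hand in if it is shut.

```bash
python3 - <<'E'
from h import *
from bench import *
y=-0.114;R=np.array([[np.cos(y),-np.sin(y)],[np.sin(y),np.cos(y)]]);o=np.array([615.4,28.9])
im,d=get_image("scene");cl=cloud("scene",d).reshape(-1,3);q=np.c_[(cl[:,:2]-o)@R,cl[:,2]]
m=(q[:,1]>20)&(q[:,1]<80)&(abs(q[:,2]-150)<20)
z=[np.median(q[m&(abs(q[:,0]-x)<10),2]) for x in(-30,0,50)]
b=blobs(im,(225,170,325,245));print(z,b["red"][1],read_state()["contact_force"])
if max(z)<150: print(job_done())
E
```

```text
[np.float64(nan), np.float64(nan), np.float64(145.73469971484354)] [237 185  12  11  67] [-9.37582627  3.85158061 21.64690985]
  return _methods._mean(a, axis=axis, dtype=dtype,
  ret = ret.dtype.type(ret / rcount)
```

```bash
python3 -c "
from bench import *
print(job_done())"
```

```text
the job is handed in; nothing more can be done
None
```

I pushed the cover shut until it stayed latched, pressed the rocker on, and handed the job in with the feed key held at its hard stop (about 20 N); all three rest on camera and force readings, and I don't have the judge's verdict.

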